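Guitar set-up bench: call up the tuner on a twin-footswitch pedal

ROBOT

A 6-joint arm with a two-finger parallel gripper is mounted at the origin on the work surface. World frame = base frame: x ahead of the robot, y to its left, z up, the work surface at z = 0. Lengths are in m, angles in rad, forces in N, time in s.
With the tool pointing down it reaches from about 0.275 to 0.875 m from the base axis. Payload 12.5 kg.
Tool frame: the origin (TCP) lies at the very end of the fingers, on their centre line; the grasp point (between the pads) lies 19 mm behind it (bot.pinch_z is the distance from the TCP to the grasp point, in m); z points along the fingers, y is the direction in which the jaws open and shut (so a half turn about z gives the same grasp; the last joint's range is limited). The gripper opens to 85 mm and grips with 20 to 120 N. Pads are 22 mm wide; open, the fingers measure 114 mm over their backs; the gripper's body (76 mm by 85 mm) begins 54 mm behind the grasp point. The pads swing forward as they close: fully open they stand 13 mm farther back than shut.
Start: joints at [-1.254, 0.351, 1.652, -0, 1.139, -0.085], TCP at [0.215, -0.506, 0.231] pointing down, gripper open.
Joint ranges: [-2.75, 2.75], [-0.79, 2.1], [0.01, 2.65], [-1.57, 4.71], [0.07, 3.14], [-2.87, 2.87]. Speed limits (rad/s): [2.22, 2.22, 2.79, 3.14, 3.14, 3.14].

INTERFACE

Orientations are given as a rotation vector (axis times angle).
In Python, from rig import bot gives the robot as it stands. The module is installed in compiled form; this text tells all that it offers.
- The arm moves only by the tool arm_command, never from a script. Its argument "commands" is a list of rows, each a list of 5 numbers: the shift along the world's x, y, z in m, then the turn about the world's z in rad, then the opening, from 0 (shut) to 1 (fully open). A call has 1 to 20 rows; each row is the pose to reach, as a shift and turn from the pose commanded when the call began; what a row does not reach only later rows make up. A row lasts 1/12 s, in which the tool goes at most 41.7 mm and 7.16 degrees, less where a joint would pass 70% of its speed; a pose out of reach is approached as far as the arm can. A call with a gripper value outside its range is refused whole. The fingers move at their own pace and stop on an object; "grip_force" is the grip in N (left out, the last holds). Time passes only in rows, so rows that repeat a pose let the fingers close. It gives the time, the measured TCP pose, the force and the opening at its end, in the units of the state.
- bot.state(): the state, without advancing time (a new reading comes with each control period).
- bot.camera(name): name is "scene" or "top" or "wrist"; returns the picture (400x640x3 uint8, red, green, blue); there is no depth.
- bot.camera_model(name): a dict with "fx", "fy", "cx", "cy" (pixels), "world_to_cam" (4x4, takes a point from world to camera coordinates). Camera axes: x right, y down, z forward; pixel columns grow to the right and rows downward; lengths in m; the calibration is good to about 2 mm. A picture is of the moment at which its call begins: read the wrist's pose just before it. camera_model takes no time and is no camera call; for the wrist camera it gives the pose at the moment of the call.
- bot.sign_off(): hands the job in, once; it reports no verdict.
The state is a dict: "time_s": time; "joint_positions": joint angles; "joint_vel": joint speeds; "joint_efforts": joint torques, N m; "position": TCP position; "tcp_rot": TCP orientation; "ft_force": force on the tool from outside, world axes, zero at the start; "torque": the same for the moment, N m; "width": finger opening in m.
Only numpy, scipy, OpenCV 4.12 (cv2) and the standard library are available. Lean on these libraries where they do the work, as an engineer would, in place of code of your own. Each camera call takes 0.05 s, during which the arm holds its last target.

TASK

Put the teal twin-footswitch pedal into tuner mode: press both of its footswitches fully down together, one fingertip on each, hold both down for a good two seconds, then let go so that both spring back up. Do it where the pedal stands, without lifting it or sliding it about, do not press one of its footswitches on its own or any on the cream or orange pedals, and leave everything else on the bench as it is.

Things in the scene. Friction and masses are not known exactly. Their poses are not given: they have to be found in the camera images.
- teal_pedal: Teal metal effects pedal, box 121 (x) x 145 (y) mm, deck 40 mm above the bench, 0.6 to 1.1 kg, loose on rubber feet. Origin: centre of its underside. Two footswitches 36 mm from the middle towards -x (the side nearer the robot) and 30 mm either side (+y left, -y right), 60 mm apart. +x half: four black knobs 18 mm across, 15 mm above the deck; a black tuner window between.
- teal_left_top (a point): Centre of the top face of the round aluminium cap (24 mm across, flat) of the left (+y) footswitch of the teal pedal. When up this point is 60 mm above the bench, 20 mm above the pedal's deck; it moves with the cap.
- teal_right_top (a point): Centre of the top face of the round aluminium cap (24 mm across, flat) of the right (-y) footswitch of the teal pedal. When up this point is 60 mm above the bench, 20 mm above the pedal's deck; it moves with the cap.
- teal_left (a joint): Metal cap of the left (+y) footswitch of the teal pedal. Value 0 when up, 0.006 m when fully down (travel 6 mm straight down). Its spring pushes back with 1.5 N at the top, rising evenly to 3.5 N fully down, then a hard stop. It springs back up by itself when let go.
- teal_right (a joint): Metal cap of the right (-y) footswitch of the teal pedal. Value 0 when up, 0.006 m when fully down (travel 6 mm straight down). Its spring pushes back with 1.5 N at the top, rising evenly to 3.5 N fully down, then a hard stop. It springs back up by itself when let go.
- cream_pedal: Cream pedal of the same case and footswitch layout (121 x 145 mm, deck at 40 mm), but with three dark brown knobs and no tuner window. To be left alone. It and the teal pedal change places from start to start. Origin: centre of its underside.
- cream_left (a joint): Metal cap of the left (+y) footswitch of the cream pedal. Value 0 when up, 0.006 m when fully down (travel 6 mm straight down). Its spring pushes back with 1.5 N at the top, rising evenly to 3.5 N fully down, then a hard stop. It springs back up by itself when let go.
- cream_right (a joint): Metal cap of the right (-y) footswitch of the cream pedal. Value 0 when up, 0.006 m when fully down (travel 6 mm straight down). Its spring pushes back with 1.5 N at the top, rising evenly to 3.5 N fully down, then a hard stop. It springs back up by itself when let go.
- orange_pedal: Small orange pedal 112 (x) x 60 (y) mm, deck at 31 mm, with one footswitch and two white knobs, between the two large ones. To be left alone. Origin: centre of its underside.
- orange_switch (a joint): Footswitch of the orange pedal: 0 up, 0.006 m fully down.
- screwdriver: Screwdriver with a red handle, 200 mm long, lying on the bench near the robot. Origin: near the middle of its length. Bystander.
- neck: Guitar neck with dark fingerboard, 640 mm long, lying fingerboard up on the left of the bench. Origin: under the middle of its fingerboard. Bystander.
- glue_bottle: Wood-glue bottle, 64 mm across and 200 mm tall, red cap, standing on the right. Origin: centre of its foot. Bystander.
- coffee_cup: Green paper cup with white lid, 85 mm across and 120 mm tall, standing on the right. Origin: centre of its foot. Bystander.
- sanding_block: Wood and cork sanding block 110 x 65 x 28 mm, near the robot on its left. Origin: centre of its underside. Bystander.
- battery: Black cordless-drill battery, 112 x 74 x 61 mm, near the robot on its right. Origin: centre of its underside. Bystander.
Mind the look-alikes: they are no part of the job. What is shaped like the teal_pedal but pink is not meant.

How it is judged:
On the way:
1. both teal footswitches are fully down together (each more than 4.5 of 6 mm) and stay so for 1.8 s (value of joint each of teal_left, teal_right above 0.0045 m), for 1.8 s.
At the end, for the whole second after the job is handed in: After both teal footswitches have been held down together (each beyond 4.5 mm) for 1.8 s, both are up again (within 1.2 mm), and the teal pedal stands flat and still within 15 mm of where it stood (value of joint each of teal_left, teal_right below 0.0012 m and distance of teal_pedal from where it was at the start of the episode below 0.015 m and angle between teal_pedal's own z axis and vertical below 0.05 rad and linear speed of teal_pedal below 0.02 m/s); the robot touches nothing.
It fails at once if one teal footswitch is pushed down (over 4.5 mm) while the other is still up (under 1 mm) ((value of joint teal_left above 0.0045 m and value of joint teal_right below 0.001 m) or (value of joint teal_right above 0.0045 m and value of joint teal_left below 0.001 m)).
It fails at once if the teal pedal is slid more than 20 mm, lifted more than 8 mm or tipped (distance of teal_pedal from where it was at the start of the episode above 0.02 m or height (world z) of teal_pedal above 0.008 m or angle between teal_pedal's own z axis and vertical above 0.15 rad).
It fails at once if a footswitch of the cream or orange pedal is pressed (over 2 mm) (value of joint any of cream_left, cream_right, orange_switch above 0.002 m).
It fails at once if another pedal is moved more than 15 mm (distance of any of cream_pedal, orange_pedal from where it was at the start of the episode above 0.015 m).
It fails at once if something else on the bench is moved more than 25 mm (distance of any of screwdriver, neck, glue_bottle, coffee_cup, sanding_block, battery from where it was at the start of the episode above 0.025 m).
It also fails if it takes over 34 s, if anything falls off the work surface, if the arm or the gripper's body presses on something with over 40 N, if the wrist force passes 120 N, or if a joint passes its speed limit or range.

## Working session

There is one attempt and no reset: what is moved stays moved. The work goes in short steps, Python scripts to look and compute and a tool call to move; the robot and the scene stay as the last step left them, time stands still between calls to the robot, and variables do not carry over. Pictures are saved under pics/ and viewed, and the job is handed in when it is done.

Besides the shell and the picture viewer there is one more tool, called after "Call:" by a JSON object that holds its "name" and its "arguments", one argument or row to a line. arm_command: Moves the arm, as the interface text tells. Its arguments: {"type":"object","properties":{"commands":{"type":"array","items":{"type":"array","items":{"type":"number"}}},"grip_force":{"type":"number"}},"required":["commands"]}

```bash
mkdir -p pics; python3 - <<'E'
from rig import bot
import cv2
s=bot.state(); print({k:s[k] for k in s})
for n in("top","scene"):
    im=bot.camera(n); cv2.imwrite(f"pics/{n}0.png",im[:,:,::-1])
    m=bot.camera_model(n); print(n,m)
E
```

```text
{'time_s': 0.0, 'joint_positions': array([-1.25360010e+00,  3.51228206e-01,  1.65241806e+00, -2.12965655e-05,
        1.13907727e+00, -8.45960532e-02]), 'joint_vel': array([-0.00043001, -0.00158868,  0.00044591, -0.00174241, -0.0009079 ,
        0.00014535]), 'joint_efforts': array([-1.46063530e-04, -5.06090355e+01, -2.91406810e+01, -9.44479575e-05,
        4.54278721e-03, -3.09159179e-05]), 'position': array([ 0.21500769, -0.50588299,  0.2307651 ]), 'tcp_rot': array([-3.07730814e+00, -6.26687080e-01,  2.36215718e-04]), 'ft_force': array([ 0.20775727, -0.81624864, -0.1204465 ]), 'torque': array([-0.03464544,  0.07434768,  0.00225973]), 'width': 0.08533841292825309}
top {'fx': 392.013757231239, 'fy': 392.013757231239, 'cx': 313.1074294599318, 'cy': 194.09802902116613, 'world_to_cam': array([[ 8.93861436e-02, -9.95996627e-01,  9.14893313e-04,
        -3.56820537e-02],
       [-9.74527947e-01, -8.76490473e-02, -2.06428983e-01,
         4.57872517e-01],
       [ 2.05682760e-01,  1.75603016e-02, -9.78461158e-01,
         1.42020076e+00],
       [ 0.00000000e+00,  0.00000000e+00,  0.00000000e+00,
         1.00000000e+00]])}
scene {'fx': 502.30472747657785, 'fy': 502.30472747657785, 'cx': 315.7279025330577, 'cy': 203.47850731240578, 'world_to_cam': array([[ 0.4600083 ,  0.88769664,  0.01967322, -0.1986042 ],
       [ 0.56821071, -0.27727898, -0.77475994, -0.21130816],
       [-0.68229682,  0.36757454, -0.63194937,  1.86114679],
       [ 0.        ,  0.        ,  0.        ,  1.        ]])}
```

View pics/top0.png

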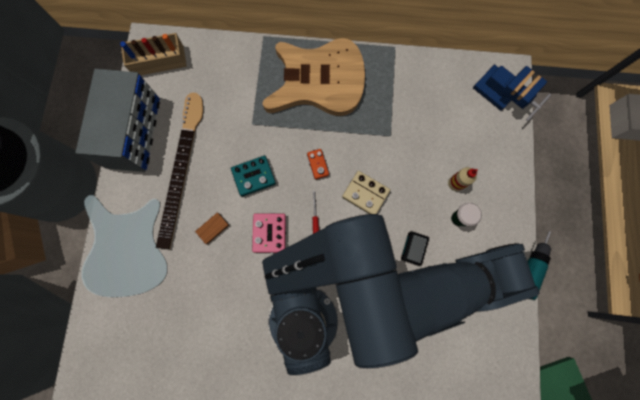

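View pics/scene0.png

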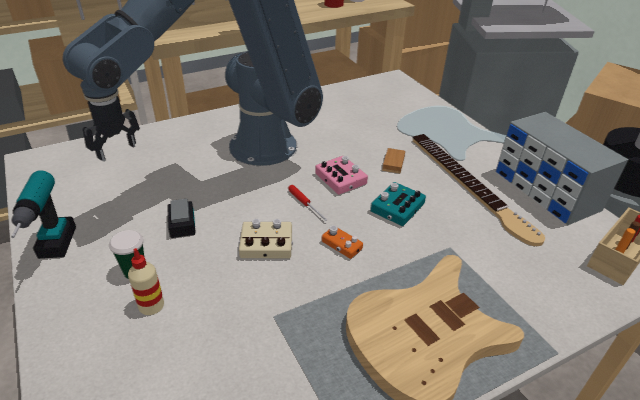

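The top view has three similar pedals: teal at (254,175), pink at (268,233) and cream at (367,192). The orange one is at (318,164). The teal pedal fits: it has four black knobs and a window. I'll confirm that in enlarged crops and measure it.

```bash
cat > h.py <<'E'
import numpy as np
def ray(m,u,v):
    T=m["world_to_cam"];R=T[:3,:3];t=T[:3,3]
    d=R.T@np.array([(u-m["cx"])/m["fx"],(v-m["cy"])/m["fy"],1.]);o=-R.T@t
    return o,d/np.linalg.norm(d)
def plane(m,u,v,z):
    o,d=ray(m,u,v);return o+d*(z-o[2])/d[2]
def tri(rs):
    A=np.zeros((3,3));b=np.zeros(3)
    for o,d in rs:
        P=np.eye(3)-np.outer(d,d);A+=P;b+=P@o
    x=np.linalg.solve(A,b)
    return x,[np.linalg.norm((np.eye(3)-np.outer(d,d))@(x-o)) for o,d in rs]
def proj(m,p):
    c=m["world_to_cam"][:3,:3]@p+m["world_to_cam"][:3,3]
    return c[0]/c[2]*m["fx"]+m["cx"],c[1]/c[2]*m["fy"]+m["cy"]
E
python3 - <<'E'
from rig import bot
from h import *
import cv2
a=cv2.imread("pics/top0.png")[140:210,210:300]; b=cv2.imread("pics/scene0.png")[170:230,360:440]
a=cv2.resize(a,(720,560),interpolation=cv2.INTER_CUBIC)
b=cv2.resize(b,(720,540),interpolation=cv2.INTER_CUBIC)
cv2.imwrite("pics/ct.png",a);cv2.imwrite("pics/cs.png",b)
m=bot.camera_model("top")
for n,u,v in(("teal",254,175),("pink",268,233),("cream",367,192),("orange",318,164)):print(n,plane(m,u,v,.04))
E
```

```text
teal [0.51467032 0.23612586 0.04      ]
pink [0.29994639 0.15813025 0.04      ]
cream [ 0.48711618 -0.19605276  0.04      ]
orange [ 0.57979565 -0.00255429  0.04      ]
```

View pics/ct.png

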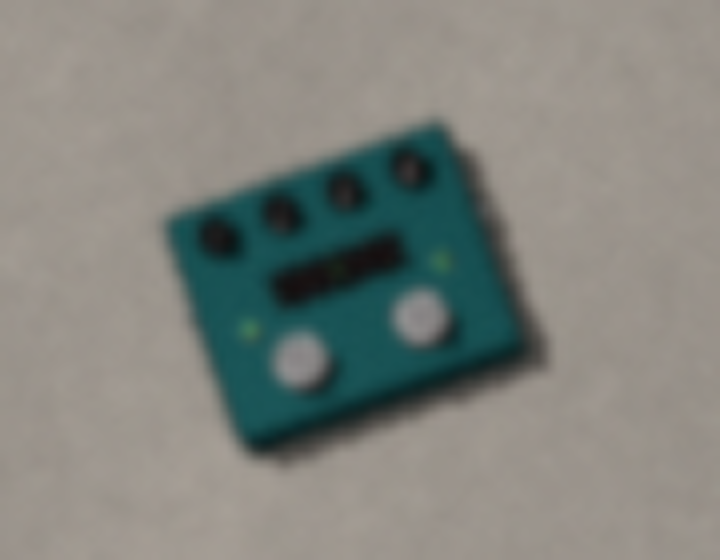

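View pics/cs.png

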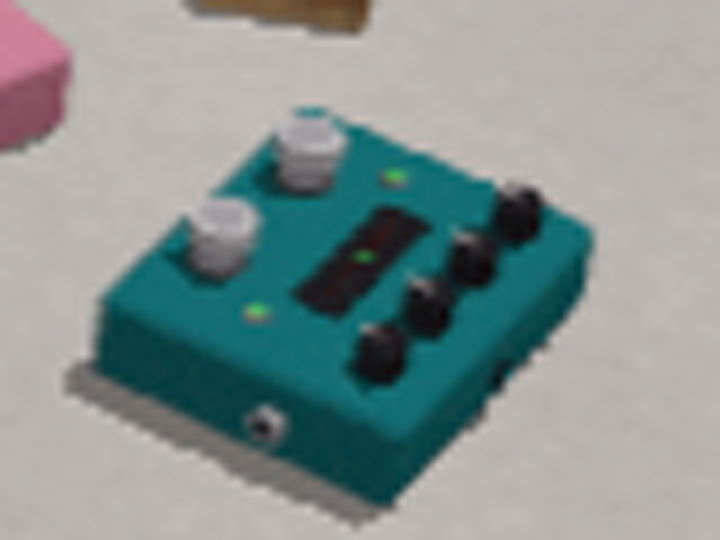

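Confirmed: four black knobs and a tuner window. The caps are at about (247.5,185) and (262.8,179.8) in the top view, and (394.4,184.4) and (384.9,194.1) in the scene view. Next I'll triangulate them.

```bash
python3 - <<'E'
from rig import bot
from h import *
T=bot.camera_model("top");S=bot.camera_model("scene")
L=tri([ray(T,247.2,184.6),ray(S,394.4,184.7)]);R=tri([ray(T,262.4,179.3),ray(S,384.9,194.3)])
print(L,R)
d=L[0]-R[0];print(np.linalg.norm(d),np.degrees(np.arctan2(-d[0],d[1])),(L[0]+R[0])/2)
for n,m,a,b in(("t",T,(247.2,184.6),(262.4,179.3)),("s",S,(394.4,184.7),(384.9,194.3))):
  print(n,plane(m,*a,.06),plane(m,*b,.06))
from scipy.spatial.transform import Rotation as Ro
s=bot.state();print(Ro.from_rotvec(s["tcp_rot"]).as_matrix().round(3))
W=bot.camera_model("wrist");M=W["world_to_cam"];print(-M[:3,:3].T@M[:3,3],M.round(3),s["position"])
E
```

```text
(array([0.47244034, 0.2561602 , 0.05841289]), [np.float64(0.002726954211232546), np.float64(0.002726954211232483)]) (array([0.49846557, 0.20264761, 0.0563958 ]), [np.float64(0.003136265710426775), np.float64(0.0031362657104269053)])
0.059539720578368614 25.93543554927718 [0.48545296 0.22940391 0.05740435]
t [0.47070831 0.25338889 0.06      ] [0.49603409 0.19926962 0.06      ]
s [0.47458108 0.2577389  0.06      ] [0.50278244 0.20305734 0.06      ]
[[ 0.92   0.391 -0.   ]
 [ 0.391 -0.92   0.001]
 [ 0.    -0.001 -1.   ]]
[ 0.29015124 -0.47389406  0.37362374] [[ 0.39  -0.921 -0.001 -0.549]
 [-0.875 -0.371  0.31  -0.038]
 [-0.286 -0.12  -0.951  0.381]
 [ 0.     0.     0.     1.   ]] [ 0.21500835 -0.50590977  0.23081298]
```

Caps: left at about (0.472,0.256), right at (0.498,0.203), and the pedal is turned about +26°. I'll move the fingers above the midpoint, roughly half open, and look with the wrist camera.

Call:
{"name": "arm_command", "arguments": {
  "commands": [
    [0.01,0.03,0,0,0.54],
    [0.27,0.72,0,0.05,0.54],
    [0.27,0.72,0,0.05,0.54],
    [0.27,0.72,0,0.05,0.54],
    [0.27,0.72,0,0.05,0.54],
    [0.27,0.72,0,0.05,0.54],
    [0.27,0.72,0,0.05,0.54],
    [0.27,0.72,0,0.05,0.54],
    [0.27,0.72,0,0.05,0.54],
    [0.27,0.72,0,0.05,0.54],
    [0.27,0.72,0,0.05,0.54],
    [0.27,0.72,0,0.05,0.54],
    [0.27,0.72,0,0.05,0.54],
    [0.27,0.72,0,0.05,0.54],
    [0.27,0.72,0,0.05,0.54],
    [0.27,0.735,0,0.05,0.54],
    [0.27,0.735,0,0.05,0.54],
    [0.27,0.735,0,0.05,0.54],
    [0.27,0.735,0,0.05,0.54],
    [0.27,0.735,0,0.05,0.54]
  ]
}}

```text
time_s: 1.77
position: [0.4861, 0.234, 0.2308]
tcp_rot: [-3.059, -0.709, -0.001]
ft_force: [0.3, -0.4, -0.4]
width: 0.0458
```

```bash
python3 - <<'E'
from rig import bot
import cv2,pickle
s=bot.state();W=bot.camera_model("wrist");im=bot.camera("wrist")
cv2.imwrite("pics/w1.png",im[:,:,::-1]);pickle.dump((s,W),open("w1.pkl","wb"));print(s["time_s"],s["position"],s["tcp_rot"],s["width"],s["ft_force"],abs(s["joint_vel"]).max())
E
```

```text
1.7667 [0.48613301 0.23401146 0.23079093] [-3.05938004e+00 -7.08627966e-01 -1.26049657e-03] 0.04577160297724874 [ 0.26675009 -0.38187075 -0.35283806] 0.069472796531085
```

View pics/w1.png

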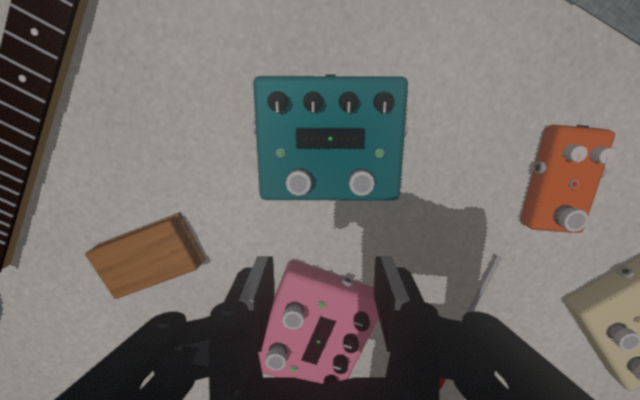

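The wrist view shows the teal caps at about (299,182) and (361,182). The fingers are ahead of them, near (257,260) and (390,260), and the pink decoy is below. I'll refine the cap positions by contour.

```bash
cat > caps.py <<'E'
import cv2,numpy as np
def caps(path,box):
    im=cv2.imread(path);x0,y0,x1,y1=box;c=im[y0:y1,x0:x1]
    h=cv2.cvtColor(c,cv2.COLOR_BGR2HSV)
    mk=((h[...,1]<60)&(h[...,2]>135)).astype(np.uint8)
    cs,_=cv2.findContours(mk,cv2.RETR_EXTERNAL,cv2.CHAIN_APPROX_NONE)
    r=[]
    for k in cs:
        if cv2.contourArea(k)>60:
            (u,v),q=cv2.minEnclosingCircle(k);e=cv2.fitEllipse(k);r.append((e[0][0]+x0,e[0][1]+y0,e[1],q))
    return sorted(r)
E
python3 - <<'E'
from h import *;from caps import caps;import pickle,cv2
s,W=pickle.load(open("w1.pkl","rb"))
print(caps("pics/w1.png",(265,160,395,197)))
c=cv2.imread("pics/w1.png")[150:270,230:420];cv2.imwrite("pics/w1c.png",cv2.resize(c,None,fx=4,fy=4,interpolation=cv2.INTER_CUBIC))
r=caps("pics/w1.png",(265,160,395,197))
P=[plane(W,e[0],e[1],.06) for e in r];print(P)
from scipy.spatial.transform import Rotation as Ro
R=Ro.from_rotvec(s["tcp_rot"]).as_matrix();print(R.round(3))
if len(P)==2:
  d=P[0]-P[1];print(np.linalg.norm(d),np.degrees(np.arctan2(-d[0],d[1])),(P[0]+P[1])/2)
print("tool yaw",np.degrees(np.arctan2(R[0,1],-R[1,1])))
for y in(-.03,.03): print(proj(W,s["position"]+R@np.array([0,y,0])))
print(W["fx"])
E
```

```text
[(297.69811248779297, 182.8904323577881, (22.082672119140625, 22.372272491455078), 11.587057113647461), (361.3103256225586, 183.11377334594727, (22.034713745117188, 22.42265510559082), 11.587789535522461)]
[array([0.4753886 , 0.25648841, 0.06      ]), array([0.50153671, 0.20251082, 0.06      ])]
[[ 0.898  0.44   0.001]
 [ 0.44  -0.898  0.001]
 [ 0.001 -0.001 -1.   ]]
0.05997752741861929 25.84672106582236 [0.48846265 0.22949962 0.06      ]
tool yaw 26.08231890368301
(np.float64(260.2438944065297), np.float64(274.84855340535))
(np.float64(388.0368521231536), np.float64(274.75399504273656))
343.092437706999
```

View pics/w1c.png

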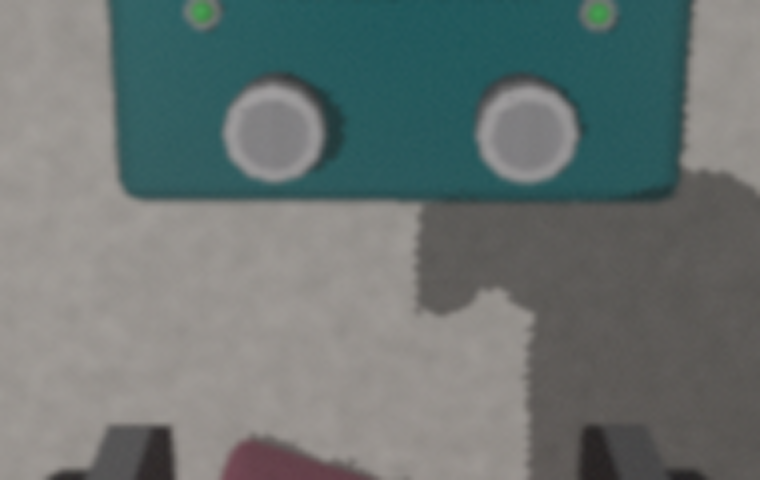

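The midpoint from the wrist view is (0.4885,0.2295) at 25.8°, which agrees with the other views, and the tool yaw matches. I'll centre, open slightly, descend to about 0.11 and look again.

Call:
{"name": "arm_command", "arguments": {
  "commands": [
    [0.0035,0.0005,-0.03,0,0.58],
    [0.0035,0.0005,-0.06,0,0.58],
    [0.0035,0.0005,-0.09,0,0.58],
    [0.0035,0.0005,-0.12,0,0.58],
    [0.0035,0.0005,-0.12,0,0.58],
    [0.0035,0.0005,-0.12,0,0.58],
    [0.0035,0.0005,-0.12,0,0.58]
  ]
}}

```text
time_s: 2.4
position: [0.4893, 0.2291, 0.1129]
tcp_rot: [-3.062, -0.703, -0.002]
ft_force: [-0.4, 0.5, 1.2]
width: 0.0488
```

```bash
python3 - <<'E'
from rig import bot
import cv2,pickle
s=bot.state();W=bot.camera_model("wrist");im=bot.camera("wrist")
cv2.imwrite("pics/w2.png",im[:,:,::-1]);pickle.dump((s,W),open("w2.pkl","wb"));print(s["time_s"],s["position"],s["tcp_rot"],s["width"],s["ft_force"],abs(s["joint_vel"]).max())
E
```

```text
2.4 [0.48930264 0.22908867 0.11290886] [-3.06180585e+00 -7.02928111e-01 -2.43664239e-03] 0.04880429604187938 [-0.37035204  0.47518566  1.22037444] 0.01620841329095068
```

View pics/w2.png

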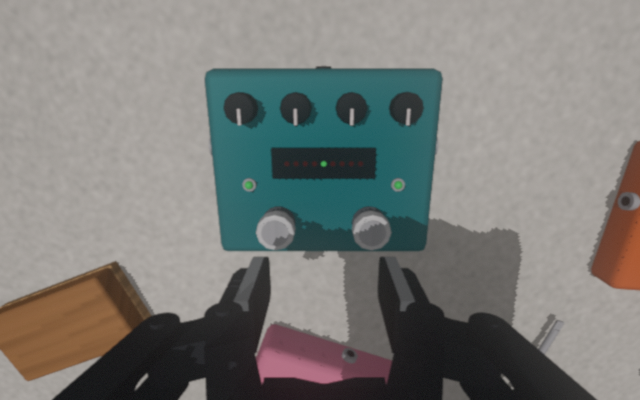

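The caps are now at about (275,230) and (371,229), with the fingertips just below them in the image. I'll triangulate across the two wrist views.

```bash
python3 - <<'E'
from h import *;import pickle,cv2
s1,W1=pickle.load(open("w1.pkl","rb"));s2,W2=pickle.load(open("w2.pkl","rb"))
g=cv2.imread("pics/w2.png",0)[200:255,245:405]
c=cv2.imread("pics/w2.png")[200:290,235:410];cv2.imwrite("pics/w2c.png",cv2.resize(c,None,fx=4.5,fy=4.5,interpolation=cv2.INTER_CUBIC))
h=cv2.HoughCircles(cv2.resize(g,None,fx=3,fy=3,interpolation=cv2.INTER_CUBIC),cv2.HOUGH_GRADIENT,1,150,param1=80,param2=20,minRadius=40,maxRadius=65)
q=sorted((h[0]/3+[245,200,0]).tolist());print(q)
for a,b in zip([(297.7,182.9),(361.3,183.1)],q[:2]):
  print(tri([ray(W1,*a),ray(W2,*b[:2])]),plane(W2,*b[:2],.06))
for z in(.06,.113):
  for y in(-.03,.03):
    from scipy.spatial.transform import Rotation as Ro
    R=Ro.from_rotvec(s2["tcp_rot"]).as_matrix();print(s2["position"]+R@np.array([0,y,0]))
E
```

```text
[[274.5, 233.5, 18.266666412353516], [372.5, 234.5, 19.30000114440918]]
(array([0.47636269, 0.25641012, 0.06366536]), [np.float64(0.00022876990853593011), np.float64(0.00022876990853607014)]) [0.47471738 0.2560173  0.06      ]
(array([0.50341513, 0.20445873, 0.06959451]), [np.float64(0.0001620537566696793), np.float64(0.00016205375666959615)]) [0.50047465 0.20121817 0.06      ]
[0.47621755 0.2560846  0.11290233]
[0.50238774 0.20209274 0.11291539]
[0.47621755 0.2560846  0.11290233]
[0.50238774 0.20209274 0.11291539]
```

View pics/w2c.png

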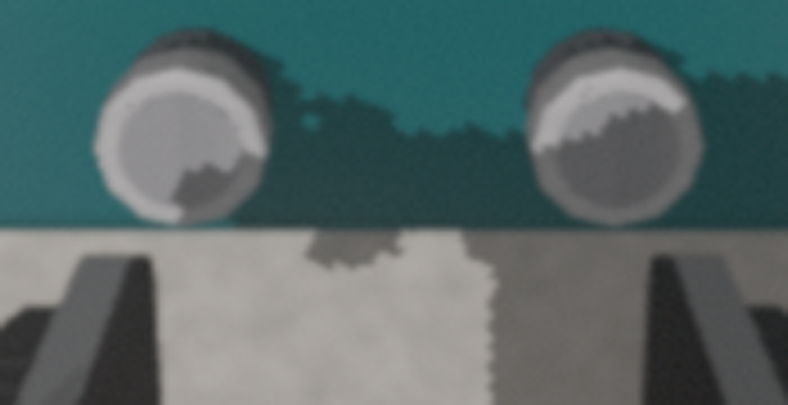

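Both cap centres lie within about 2 mm of the finger line, so alignment is good. I'll open slightly and come down to just above the caps.

Call:
{"name": "arm_command", "arguments": {
  "commands": [
    [0,0,-0.012,0,0.62],
    [0,0,-0.025,0,0.62],
    [0,0,-0.037,0,0.62],
    [0,0,-0.042,0,0.62],
    [0,0,-0.042,0,0.62],
    [0,0,-0.042,0,0.62],
    [0,0,-0.042,0,0.62],
    [0,0,-0.042,0,0.62]
  ]
}}

```text
time_s: 3.12
position: [0.489, 0.2295, 0.07]
tcp_rot: [-3.062, -0.704, -0.002]
ft_force: [-0.2, -0.6, 0.0]
width: 0.0529
```

```bash
python3 - <<'E'
from rig import bot
import cv2
s=bot.state();print(s["time_s"],s["position"],s["width"],s["ft_force"],s["torque"])
a=bot.camera("wrist");b=bot.camera("scene")[150:230,340:450]
cv2.imwrite("pics/w3.png",cv2.resize(a[190:310,220:430],None,fx=3.8,fy=3.8,interpolation=cv2.INTER_CUBIC)[:,:,::-1])
cv2.imwrite("pics/s3.png",cv2.resize(b,None,fx=7,fy=7,interpolation=cv2.INTER_CUBIC)[:,:,::-1])
E
```

```text
3.1167 [0.48899764 0.22949009 0.06998849] 0.052933483192847235 [-0.19501318 -0.59811772  0.0376866 ] [-0.057029    0.03467185  0.02210751]
```

View pics/w3.png

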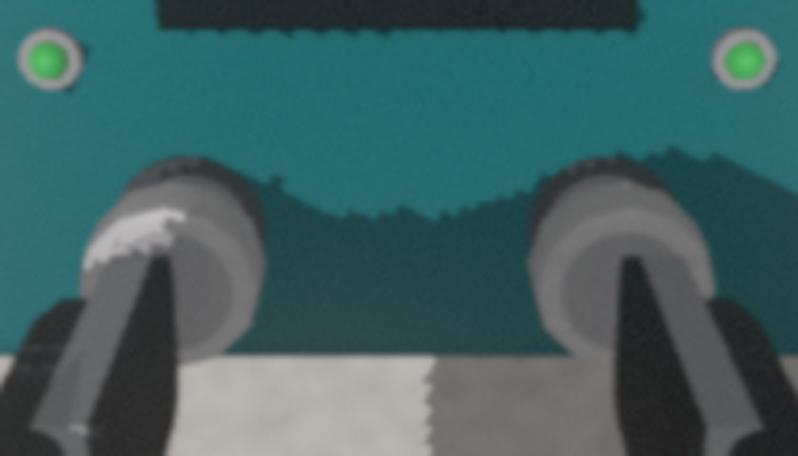

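View pics/s3.png

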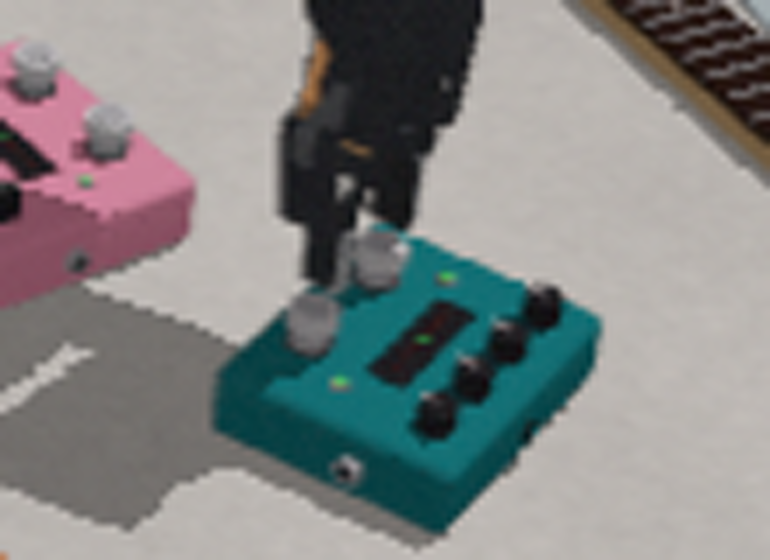

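```bash
python3 - <<'E'
from h import *;from rig import bot
from scipy.spatial.transform import Rotation as Ro
s=bot.state();R=Ro.from_rotvec(s["tcp_rot"]).as_matrix()
S=bot.camera_model("scene");W=bot.camera_model("wrist")
f=lambda p,m,o,k:tuple(np.round((np.array(proj(m,p))-o)*k))
for y in(-.03,.03):
  for x in (-.011,0,.011):
    p=s["position"]+R@np.array([x,y,-.004]);q=p.copy();q[2]=.06
    print(y,x,"tip S",f(p,S,[340,150],7),"W",f(p,W,[220,190],3.8)," cap S",f(q,S,[340,150],7),"W",f(q,W,[220,190],3.8))
E
```

```text
-0.03 -0.011 tip S (np.float64(362.0), np.float64(212.0)) W (np.float64(153.0), np.float64(418.0))  cap S (np.float64(359.0), np.float64(236.0)) W (np.float64(171.0), np.float64(358.0))
-0.03 0 tip S (np.float64(383.0), np.float64(221.0)) W (np.float64(147.0), np.float64(339.0))  cap S (np.float64(380.0), np.float64(245.0)) W (np.float64(166.0), np.float64(284.0))
-0.03 0.011 tip S (np.float64(405.0), np.float64(230.0)) W (np.float64(142.0), np.float64(257.0))  cap S (np.float64(401.0), np.float64(254.0)) W (np.float64(162.0), np.float64(207.0))
0.03 -0.011 tip S (np.float64(294.0), np.float64(275.0)) W (np.float64(639.0), np.float64(417.0))  cap S (np.float64(291.0), np.float64(300.0)) W (np.float64(621.0), np.float64(358.0))
0.03 0 tip S (np.float64(315.0), np.float64(285.0)) W (np.float64(645.0), np.float64(339.0))  cap S (np.float64(312.0), np.float64(309.0)) W (np.float64(625.0), np.float64(284.0))
0.03 0.011 tip S (np.float64(337.0), np.float64(294.0)) W (np.float64(650.0), np.float64(256.0))  cap S (np.float64(334.0), np.float64(319.0)) W (np.float64(630.0), np.float64(207.0))
```

Predicted and seen positions agree: the finger front edges are at v=257 and the cap centres at v≈284. The fingertips are centred over both caps. I'll descend gently and watch the force.

Call:
{"name": "arm_command", "arguments": {
  "commands": [
    [0,0,-0.004,0,0.62],
    [0,0,-0.008,0,0.62],
    [0,0,-0.01,0,0.62],
    [0,0,-0.012,0,0.62],
    [0,0,-0.014,0,0.62],
    [0,0,-0.014,0,0.62],
    [0,0,-0.014,0,0.62]
  ]
}}

```text
time_s: 3.8
position: [0.4885, 0.2293, 0.0553]
tcp_rot: [3.062, 0.704, -0.001]
ft_force: [-1.3, -1.0, 3.6]
width: 0.0528
```

Call:
{"name": "arm_command", "arguments": {
  "commands": [
    [0,0,-0.001,0,0.62],
    [0,0,-0.002,0,0.62],
    [0,0,-0.003,0,0.62],
    [0,0,-0.003,0,0.62],
    [0,0,-0.003,0,0.62]
  ]
}}

```text
time_s: 4.22
position: [0.4885, 0.2293, 0.0523]
tcp_rot: [3.062, 0.704, -0.0]
ft_force: [-3.0, -1.3, 6.1]
width: 0.053
```

Call:
{"name": "arm_command", "arguments": {
  "commands": [
    [0,0,-0.001,0,0.62],
    [0,0,-0.002,0,0.62],
    [0,0,-0.003,0,0.62],
    [0,0,-0.003,0,0.62],
    [0,0,-0.003,0,0.62]
  ]
}}

```text
time_s: 4.63
position: [0.4886, 0.2293, 0.0503]
tcp_rot: [3.062, 0.704, 0.0]
ft_force: [-7.5, -3.4, 18.5]
width: 0.0529
```

```bash
python3 - <<'E'
from rig import bot
import cv2
s=bot.state();print(s["time_s"],s["position"],s["width"],s["ft_force"],s["torque"])
a=bot.camera("wrist");b=bot.camera("scene")[150:230,340:450]
cv2.imwrite("pics/w4.png",cv2.resize(a[190:310,220:430],None,fx=3.8,fy=3.8,interpolation=cv2.INTER_CUBIC)[:,:,::-1])
cv2.imwrite("pics/s4.png",cv2.resize(b,None,fx=7,fy=7,interpolation=cv2.INTER_CUBIC)[:,:,::-1])
E
```

```text
4.6333 [0.4885845  0.2293325  0.05028616] 0.05286217412800425 [-7.46760895 -3.4261559  18.53701317] [-0.55107548  1.24842893 -0.03761854]
```

View pics/w4.png

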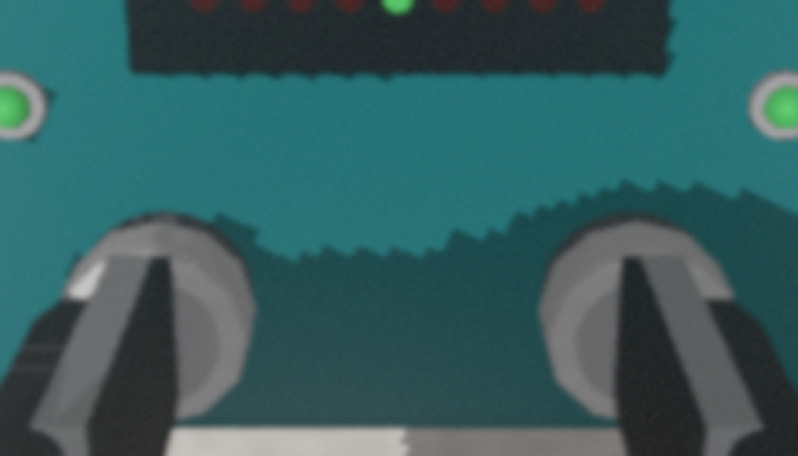

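View pics/s4.png

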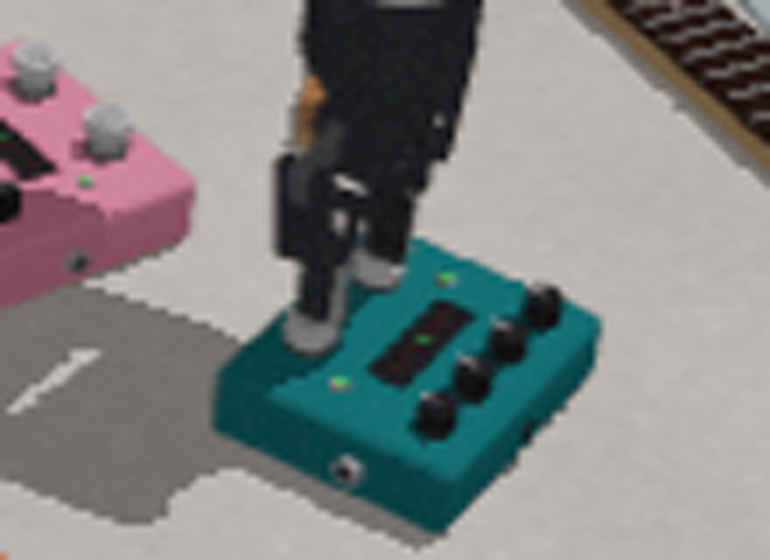

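Both caps are visibly down against the stop. The force is 18.5 N, where the springs alone would give 7 N, and the moment shows the load is even. The pedal hasn't moved. I'll hold for more than 2.5 s.

Call:
{"name": "arm_command", "arguments": {
  "commands": [
    [0,0,0,0,0.62],
    [0,0,0,0,0.62],
    [0,0,0,0,0.62],
    [0,0,0,0,0.62],
    [0,0,0,0,0.62],
    [0,0,0,0,0.62],
    [0,0,0,0,0.62],
    [0,0,0,0,0.62],
    [0,0,0,0,0.62],
    [0,0,0,0,0.62],
    [0,0,0,0,0.62],
    [0,0,0,0,0.62],
    [0,0,0,0,0.62],
    [0,0,0,0,0.62],
    [0,0,0,0,0.62],
    [0,0,0,0,0.62],
    [0,0,0,0,0.62],
    [0,0,0,0,0.62],
    [0,0,0,0,0.62],
    [0,0,0,0,0.62]
  ]
}}

```text
time_s: 6.4
position: [0.4886, 0.2293, 0.0503]
tcp_rot: [3.062, 0.704, 0.0]
ft_force: [-7.8, -3.0, 18.7]
width: 0.053
```

Call:
{"name": "arm_command", "arguments": {
  "commands": [
    [0,0,0,0,0.62],
    [0,0,0,0,0.62],
    [0,0,0,0,0.62],
    [0,0,0,0,0.62],
    [0,0,0,0,0.62],
    [0,0,0,0,0.62],
    [0,0,0,0,0.62],
    [0,0,0,0,0.62],
    [0,0,0,0,0.62],
    [0,0,0,0,0.62],
    [0,0,0,0,0.62],
    [0,0,0,0,0.62]
  ]
}}

```text
time_s: 7.4
position: [0.4886, 0.2293, 0.0503]
tcp_rot: [3.062, 0.704, 0.0]
ft_force: [-7.5, -4.1, 18.8]
width: 0.0531
```

```bash
python3 - <<'E'
from rig import bot
import cv2
s=bot.state();print(s["time_s"],s["position"],s["width"],s["ft_force"],s["torque"])
b=bot.camera("scene")[150:230,340:450]
cv2.imwrite("pics/s5.png",cv2.resize(b,None,fx=7,fy=7,interpolation=cv2.INTER_CUBIC)[:,:,::-1])
E
```

```text
7.4 [0.48859311 0.2293236  0.05027321] 0.05307858078584423 [-7.52002809 -4.10104669 18.82036208] [-0.52932906  1.24456225  0.04869185]
```

View pics/s5.png

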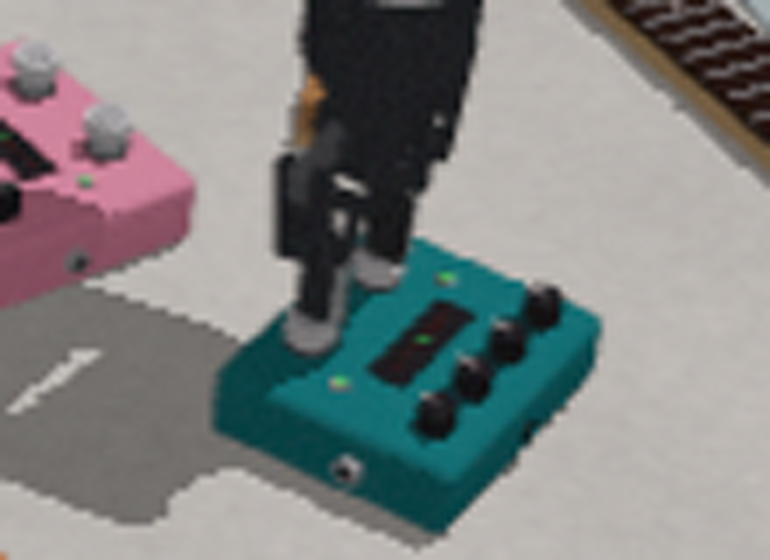

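Held for 2.8 s at a steady 18.8 N with the pedal still. I'll release slowly and straight up, then lift clear.

Call:
{"name": "arm_command", "arguments": {
  "commands": [
    [0,0,0.002,0,0.62],
    [0,0,0.004,0,0.62],
    [0,0,0.006,0,0.62],
    [0,0,0.008,0,0.62],
    [0,0,0.012,0,0.62],
    [0,0,0.025,0,0.62],
    [0,0,0.05,0,0.62],
    [0,0,0.08,0,0.62],
    [0,0,0.12,0,0.62],
    [0,0,0.15,0,0.62],
    [0,0,0.18,0,0.62],
    [0,0,0.18,0,0.62],
    [0,0,0.18,0,0.62],
    [0,0,0.18,0,0.62],
    [0,0,0.18,0,0.62]
  ]
}}

```text
time_s: 8.7
position: [0.4881, 0.2291, 0.228]
tcp_rot: [3.062, 0.703, -0.003]
ft_force: [-0.7, -1.1, 1.1]
width: 0.053
```

```bash
python3 - <<'E'
from rig import bot
from h import *;from caps import caps
import cv2
s=bot.state();W=bot.camera_model("wrist");a=bot.camera("wrist");b=bot.camera("scene")
cv2.imwrite("pics/w6.png",a[:,:,::-1]);print(s["time_s"],s["position"],s["ft_force"],abs(s["joint_vel"]).max())
cv2.imwrite("pics/s6.png",b[:,:,::-1])
cv2.imwrite("pics/s6c.png",cv2.resize(b[150:230,340:450],None,fx=7,fy=7,interpolation=cv2.INTER_CUBIC)[:,:,::-1])
for e in caps("pics/w6.png",(255,150,405,205)):print(e,plane(W,e[0],e[1],.06))
o=cv2.imread("pics/scene0.png");d=cv2.absdiff(o,b[:,:,::-1]).max(2)[170:230,365:430]
def teal(i):
  h=cv2.cvtColor(i,cv2.COLOR_BGR2HSV);m=cv2.inRange(h,(80,120,60),(100,255,255))[170:235,360:440];t=cv2.moments(m,True);return t["m10"]/t["m00"],t["m01"]/t["m00"],t["m00"]
print(teal(o),teal(np.ascontiguousarray(b[:,:,::-1])))
E
```

```text
8.7 [0.48809348 0.2291144  0.22795586] [-0.70046183 -1.09920254  1.10120531] 0.0042632411691039115
(283.5447177886963, 202.3621368408203, (3.511845111846924, 141.1458282470703), 38.08224868774414) [0.45447345 0.25560665 0.06      ]
(291.7684745788574, 182.8496437072754, (22.1171932220459, 22.87835693359375), 11.876498222351074) [0.47537592 0.25641444 0.06      ]
(355.84557342529297, 182.74877548217773, (22.06322479248047, 22.60823631286621), 11.664162635803223) [0.50155919 0.2025821  0.06      ]
(400.9890594482422, 174.9122142791748, (6.511834621429443, 55.24599838256836), 20.304039001464844) [0.52646312 0.16837052 0.06      ]
(37.40858208955224, 34.85727611940298, 1072.0) (37.34354688950789, 34.83565459610028, 1077.0)
```

View pics/s6c.png

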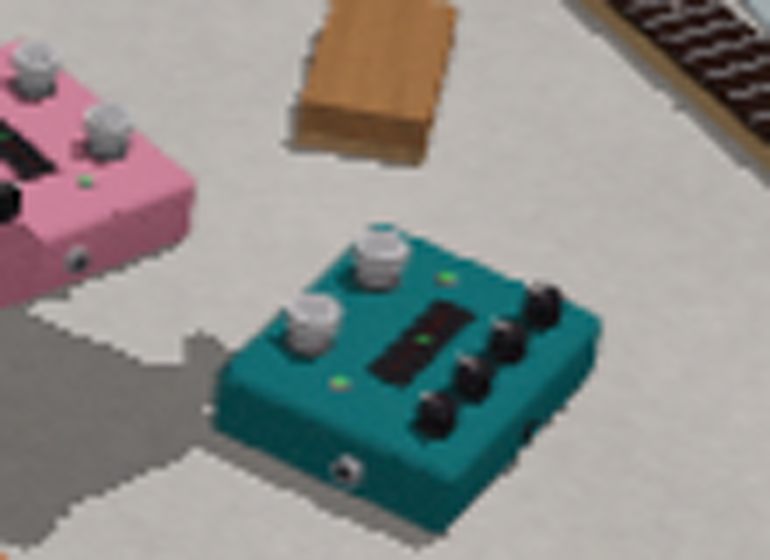

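View pics/w6.png

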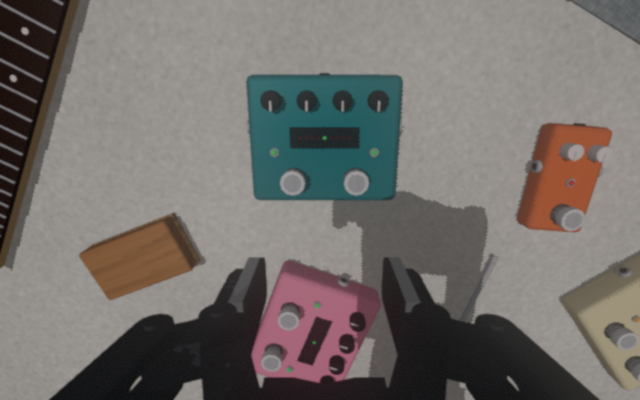

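Both caps are up again. They measure within 0.1 mm of where they stood before the press, and nothing else has moved. The arm is clear, so I'm handing in.

```bash
python3 -c "
from rig import bot
print(bot.sign_off())"
```

```text
the job is handed in; nothing more can be done
None
```

I pressed both teal footswitches down together, one fingertip on each, held them for about 2.8 s and let them spring back up. The job is handed in; it reports no verdict.

- **Press:** the force levelled at about 18.8 N against the 7 N of both springs, and the moment showed an even load. From this I take both caps to have been on their stops after about 6 mm of travel.
- **Release:** pictures show both caps up and the arm well clear at 228 mm height. The caps measure within 0.1 mm of where they stood before the press, so the pedal did not slide. The other things in view looked undisturbed.
- **Disagreement:** triangulating cap height from two wrist views gave 64 mm (left) and 70 mm (right), against 56–58 mm from the fixed cameras and 60 mm in your text. I put this down to rough circle fits and went by the contact force instead.
- **Side force:** about 8 N of sideways force showed during the hold, without moving the pedal.

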